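Shut the tagged coolant valve in the cold plate's valve box

TASK

The cold plate's coolant is to be turned off at the white valve box on the bench. Slide the box's loose metal cover fully back over the box's closed rear half, pushing it along and never lifting it, so that the two valve handles are uncovered; then push the handle that carries the round tag fully shut, a quarter turn clockwise up to its stop. Leave the other valve open and the cover back, and leave the things standing around where they are.

Things in the scene. Friction and masses are not known exactly. Their poses are not given: they have to be found in the camera images.
- valve_box: White coolant valve box fixed to the bench, 300 mm front to back (x) by 304 mm wide (y), side walls 85 mm high, yaw within 0.4 rad. Origin under its centre at bench level; x to its rear, away from the robot, y to its left, z up. Front half (x -146 to 0 mm): open valve bay. Rear half (0 to 146 mm): closed grey deck. Two runners, tops at 78 mm, carry the cover from over the bay to over the deck.
- bay (a point): Centre of the valve bay's floor, 6 mm above the bench (box x -73 mm, y 0). The bay is 146 mm front to back and 264 mm wide between the runners; its front wall is 82 mm high. The two valve stems stand at box x -50 mm, one at y -70 mm (right), one at y +50 mm (left); which of them is the tagged one varies.
- cover: Loose aluminium plate 146 (x) by 286 (y) by 4 mm, about 0.45 kg, lying on the runners, 2 mm of play each side; starts over the bay, hiding both valves. Slides along the box's x against a few newtons of friction until it meets the rear wall. Origin: centre of its underside, 78 mm up, at box x -71 to -61 mm at the start and +73 mm when fully back.
- cover_lip (a point): Middle of the front face of the cover's lip: its folded-up front edge, 150 mm long (y), 3 mm thick, standing 20 mm above the cover's top (lip top 102 mm above the bench). This point is 92 mm above the bench; the face looks to the box's front (-x).
- tagged_valve: The ball valve to shut: brass body on a copper pipe that runs along the box's x (pipe top 34 mm, valve body's top 46 mm above the bench). Origin on the stem's vertical axis at bench level; axes as the box's.
- tagged_handle (a joint): Turn of the tagged handle, rad: 0 = open (along its pipe, pointing from the stem to the box's front, towards the robot), 1.571 = shut against its stop (across the pipe, pointing to the box's left, +y). Turns clockwise seen from above, starts at 0 to 0.1, stays where it is left; takes about 0.2 N m, 4 N near its end.
- tagged_end (a point): On the tagged handle, 54 mm from the stem axis, 56 mm above the bench. The handle is a level steel lever 14 mm wide reaching 72 mm from the axis; its grip part (from 22 mm on) fills heights 50 to 62 mm. It alone carries the tag: a flat round steel disc 28 mm across, riveted on top right above this point, at heights 62 to 65 mm.
- plain_valve: The other ball valve, the same but for the tag; origin on its stem's axis at bench level, axes as the box's. It stays open.
- plain_handle (a joint): Turn of the plain valve's handle, rad, as for the tagged one: starts at 0 to 0.1 (open) and is to stay so. Same lever, without a disc.
- mould_a_mid (a point): Bystander, loose: stainless base mould, a shallow open dish 60 x 46 x 12 mm, in front of the box to the left; this point is its centre, half-way up.
- mould_b_mid (a point): Bystander, loose: another such mould, in front of the box to the right; this point is its centre, half-way up.
- mould_c_mid (a point): Bystander, loose: another such mould, beside the box on its right; this point is its centre, half-way up.
- tamper_mid (a point): Bystander, loose: tamper, a small steel foot 34 x 26 mm with a thin stem and a wooden knob, 62 mm tall, standing left of the box; this point is its centre, half-way up.
- pot_mid (a point): Bystander, loose: clear lidded specimen pot, 48 mm across and 58 mm tall, standing right of the box; this point is its centre, half-way up.
- forceps_mid (a point): Bystander, loose: steel forceps, about 145 mm long and 4 mm thick, lying left of the box; this point is its centre, half-way up.
- wax_block_mid (a point): Bystander, loose: grey cassette with a wax block on it, 41 x 29 x 13 mm, lying in front of the middle of the box; this point is its centre, half-way up.

How it is judged:
On the way, in this order (a step that is already met when the one before it is completed fails the run):
1. the cover lies back over the box's rear half, the valve bay uncovered, while the tagged handle is still open (x of cover in the frame of valve_box above 0.05 m and z of cover in the frame of valve_box below 0.085 m and value of joint tagged_handle below 0.4 rad), for 0.2 s.
2. the tagged handle is pushed shut (value of joint tagged_handle above 1.47 rad and x of cover in the frame of valve_box above 0.05 m), for 0.2 s.
At the end, for the whole second after the job is handed in: The tagged handle is within 0.1 rad (6 degrees) of its shut stop and at rest; the plain handle is still open (under 0.2 rad); the cover lies flat on its runners, slid back to within 23 mm of the rear wall, at rest; no bystander has moved 30 mm (all of step 2 and value of joint plain_handle below 0.2 rad and z of cover in the frame of valve_box below 0.085 m and angle between cover's own z axis and vertical below 0.05 rad and linear speed of cover below 0.02 m/s and velocity of joint tagged_handle below 0.05 rad/s and distance of each of mould_a_mid, mould_b_mid, mould_c_mid, tamper_mid, pot_mid, forceps_mid, wax_block_mid from where it was at the start of the episode below 0.03 m); the robot touches nothing.
It fails at once if the cover is lifted or tipped off its runners (10 mm up, or 0.12 rad) (z of cover in the frame of valve_box above 0.088 m or angle between cover's own z axis and vertical above 0.12 rad).
It fails at once if the plain valve's handle is turned (value of joint plain_handle above 0.3 rad).
It fails at once if a bystander is shifted by 30 mm, or lifted (distance of any of mould_a_mid, mould_b_mid, mould_c_mid, tamper_mid, pot_mid, forceps_mid, wax_block_mid from where it was at the start of the episode above 0.03 m).
It also fails if it takes over 48 s, if anything falls off the work surface, if the arm or the gripper's body presses on something with over 40 N, if the wrist force passes 120 N, or if a joint passes its speed limit or range.

ROBOT

A 7-joint arm with a two-finger parallel gripper is mounted at the origin on the work surface. World frame = base frame: x ahead of the robot, y to its left, z up, the work surface at z = 0. Lengths are in m, angles in rad, forces in N, time in s.
With the tool pointing down it reaches from about 0.4 to 0.85 m from the base axis. Payload 10.4 kg.
Tool frame: the origin (TCP) lies at the very end of the fingers, on their centre line; the grasp point (between the pads) lies 19 mm behind it; x points along the fingers, z is the direction in which the jaws open and shut, and the axes are right-handed (so a half turn about x gives the same grasp; the last joint's range is limited). The gripper opens to 85 mm and grips with 20 to 120 N. Pads are 22 mm wide; open, the fingers measure 114 mm over their backs; the gripper's body (76 mm by 85 mm) begins 54 mm behind the grasp point. The pads swing forward as they close: fully open they stand 13 mm farther back than shut.
Start: joints at [-1.159, 0.332, -0.065, 1.46, 0.022, 1.35, -0.088], TCP at [0.263, 0.567, 0.231] pointing down, gripper open.
Joint ranges: [-2.6, 2.6], [-0.5, 2.12], [-1.47, 1.34], [0.16, 2.42], [-1.27, 4.41], [0.06, 2.06], [-2.6, 2.6]. Speed limits (rad/s): [2.22, 2.22, 2.79, 2.79, 3.14, 3.14, 3.14].

INTERFACE

Orientations are given as a unit quaternion [x, y, z, w].
In Python, from workcell import get_obs, camera, camera_info, hand_in gives the robot as it stands.
- The arm moves only by the tool move_arm, never from a script. Its argument "motion" is text: rows parted by semicolons, each of 4 numbers parted by spaces: the shift along the world's x, y, z in m, then the turn about the world's z in rad. In form: tx ty tz spin; .... A call has 1 to 10 rows; each row is the pose to reach, as a shift and turn from the pose commanded when the call began; what a row does not reach only later rows make up. A row lasts 1/8 s, in which the tool goes at most 62.5 mm and 10.7 degrees, less where a joint would pass 70% of its speed; a pose out of reach is approached as far as the arm can. A call with a gripper value outside its range is refused whole. "grip" is the opening, from 0 (shut) to 1 (fully open), set as the call begins (left out, the last holds). The fingers move at their own pace and stop on an object; "force" is the grip in N (left out, the last holds). Time passes only in rows, so rows that repeat a pose let the fingers close. It gives the time, the measured TCP pose, the force and the opening at its end, in the units of the state.
- get_obs(): the state, without advancing time (a new reading comes with each control period).
- camera(name): name is "scene" or "top" or "wrist"; returns (picture, depth): 420x560x3 uint8, red, green, blue; 420x560 float32, m along the optical axis (not along the pixel's ray), 0 where there is no reading.
- camera_info(name): a dict with "camera_matrix" (3x3 intrinsics, pixels), "eye" and "attitude" of the camera in the world. Camera axes: x right, y up, looking along -z (the intrinsics and any distortion apply to the point x, -y, -z); pixel columns grow to the right and rows downward; lengths in m; the calibration is good to about 2 mm. A picture is of the moment at which its call begins: read the wrist's pose just before it. camera_info takes no time and is no camera call; for the wrist camera it gives the pose at the moment of the call.
- hand_in(): hands the job in, once; it reports no verdict.
The state is a dict: "clock": time; "joint_pos": joint angles; "joint_velocities": joint speeds; "tau": joint torques, N m; "position": TCP position; "ee_rot": TCP orientation; "ft_force": force on the tool from outside, world axes, zero at the start; "torque": the same for the moment, N m; "grip_width": opening from 0.0 (shut) to 1.0 (fully open).
Only numpy, scipy, OpenCV 4.12 (cv2) and the standard library are available. Lean on these libraries where they do the work, as an engineer would, in place of code of your own. Each camera call takes 0.05 s, during which the arm holds its last target.

## Working session

There is one attempt and no reset: what is moved stays moved. The work goes in short steps, Python scripts to look and compute and a tool call to move; the robot and the scene stay as the last step left them, time stands still between calls to the robot, and variables do not carry over. Pictures are saved under pics/ and viewed, and the job is handed in when it is done.

Besides the shell and the picture viewer there is one more tool, called after ">>>" in YAML: its name, and indented under it one key for each argument. move_arm: Moves the arm, as the interface text tells. Its arguments: {"type":"object","properties":{"motion":{"type":"string"},"grip":{"type":"number"},"force":{"type":"number"}},"required":["motion"]}

```bash
mkdir -p pics; ls; python3 - <<'E'
from workcell import *
import cv2,numpy as np
o=get_obs(); print({k:np.round(v,3) for k,v in o.items()})
for n in ["scene","top"]:
    im,d=camera(n); cv2.imwrite(f"pics/{n}0.png",im[...,::-1]); np.savez(f"{n}0.npz",im=im,d=d)
    print(n,camera_info(n))
E
```

```text
pics
{'clock': np.float64(0.0), 'joint_pos': array([-1.159,  0.333, -0.065,  1.461,  0.022,  1.35 , -0.089]), 'joint_velocities': array([-0.   ,  0.001, -0.001,  0.001, -0.001, -0.003, -0.   ]), 'tau': array([-1.0000e-03, -6.2542e+01,  4.9000e-02, -3.9161e+01,  1.6000e-02,
        1.0000e-02, -0.0000e+00]), 'position': array([0.263, 0.567, 0.231]), 'ee_rot': array([-0.381,  0.596,  0.38 ,  0.596]), 'ft_force': array([ 0.225, -1.507,  0.67 ]), 'torque': array([-0.032, -0.04 ,  0.004]), 'grip_width': np.float64(0.997)}
scene {'camera_matrix': array([[393.19701593,   0.        , 274.67640791],
       [  0.        , 393.19701593, 215.07260922],
       [  0.        ,   0.        ,   1.        ]]), 'eye': array([ 0.75660508, -0.34573566,  0.70922252]), 'attitude': array([0.30085585, 0.06873792, 0.22848784, 0.9233386 ])}
top {'camera_matrix': array([[497.5612628 ,   0.        , 283.36689781],
       [  0.        , 497.5612628 , 211.69631813],
       [  0.        ,   0.        ,   1.        ]]), 'eye': array([0.3865677 , 0.02064297, 1.2111768 ]), 'attitude': array([-0.0485834 ,  0.04800806,  0.70788115, -0.70302145])}
```

View pics/scene0.png

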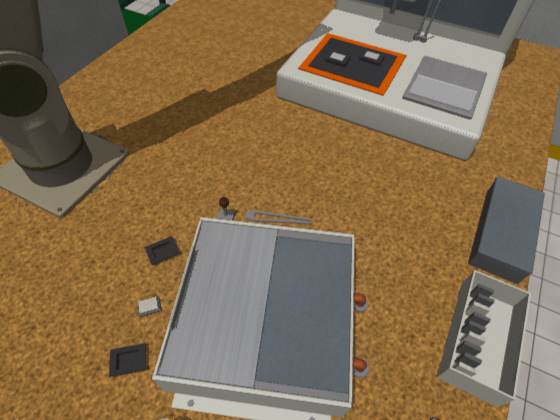

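View pics/top0.png

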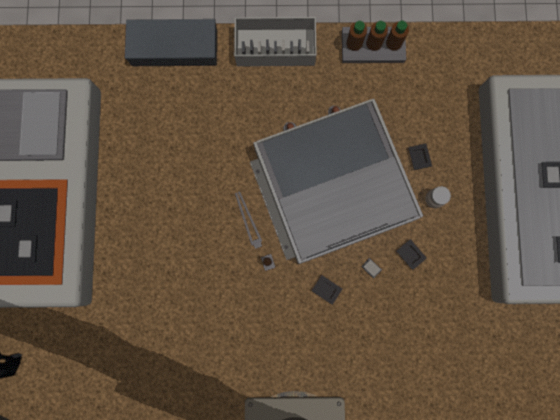

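The top view shows the box with its front corners near (300,260) and (420,215) and its rear corners near (257,145) and (375,100). The yaw is about +0.37 rad, and the cover lip runs along (330,245)–(388,226). Next I'll measure these precisely.

```bash
cat > h.py <<'E'
import numpy as np,cv2
from scipy.spatial.transform import Rotation as R
from workcell import *
def ray(name,uv,info=None):
    i=info or camera_info(name); K=i["camera_matrix"]
    uv=np.atleast_2d(np.asarray(uv,float))
    d=np.c_[(uv[:,0]-K[0,2])/K[0,0],-(uv[:,1]-K[1,2])/K[1,1],-np.ones(len(uv))]
    return np.array(i["eye"]),R.from_quat(i["attitude"]).apply(d)
def onplane(name,uv,z,info=None):
    e,d=ray(name,uv,info); return e+d*((z-e[2])/d[:,2])[:,None]
def pix(name,P,info=None):
    i=info or camera_info(name);K=i["camera_matrix"]
    c=R.from_quat(i["attitude"]).inv().apply(np.atleast_2d(P)-i["eye"])
    return np.c_[K[0,2]+K[0,0]*c[:,0]/-c[:,2],K[1,2]-K[1,1]*c[:,1]/-c[:,2]]
def cloud(name,d,info=None):
    i=info or camera_info(name)
    v,u=np.mgrid[:420,:560]; e,r=ray(name,np.c_[u.ravel(),v.ravel()],i)
    return (e+r*d.ravel()[:,None]).reshape(420,560,3)
E
python3 - <<'E'
from h import *
im=np.load("top0.npz")["im"]; d=np.load("top0.npz")["d"]
c=im[80:310,220:480,::-1]; cv2.imwrite("pics/topcrop.png",cv2.resize(c,None,fx=3,fy=2.6*3/2.6*1.0,interpolation=cv2.INTER_CUBIC)[:600])
P=cloud("top",d)
for uv in [(330,150),(340,200),(250,300),(355,238),(360,236),(358,240)]: print(uv,P[uv[1],uv[0]].round(3))
m=((P[...,2]>.06)&(P[...,2]<.12)&(P[...,0]>.35)&(abs(P[...,1])<.35)).astype(np.uint8)
m=cv2.morphologyEx(m,cv2.MORPH_OPEN,np.ones((5,5)))
cs,_=cv2.findContours(m,0,1); k=max(cs,key=cv2.contourArea); r=cv2.minAreaRect(k); b=cv2.boxPoints(r); print(b, onplane("top",b,.085).round(4))
E
```

```text
(330, 150) [ 0.689 -0.09   0.071]
(340, 200) [ 0.568 -0.109  0.084]
(250, 300) [0.34  0.102 0.001]
(355, 238) [ 0.481 -0.142  0.08 ]
(360, 236) [ 0.485 -0.152  0.085]
(358, 240) [ 0.476 -0.148  0.085]
[[252.4532   142.10391 ]
 [376.95425   94.879395]
 [422.86383  215.9137  ]
 [298.36276  263.1382  ]] [[ 0.7056  0.0919  0.085 ]
 [ 0.8183 -0.2018  0.085 ]
 [ 0.5296 -0.2971  0.085 ]
 [ 0.4243 -0.012   0.085 ]]
```

View pics/topcrop.png

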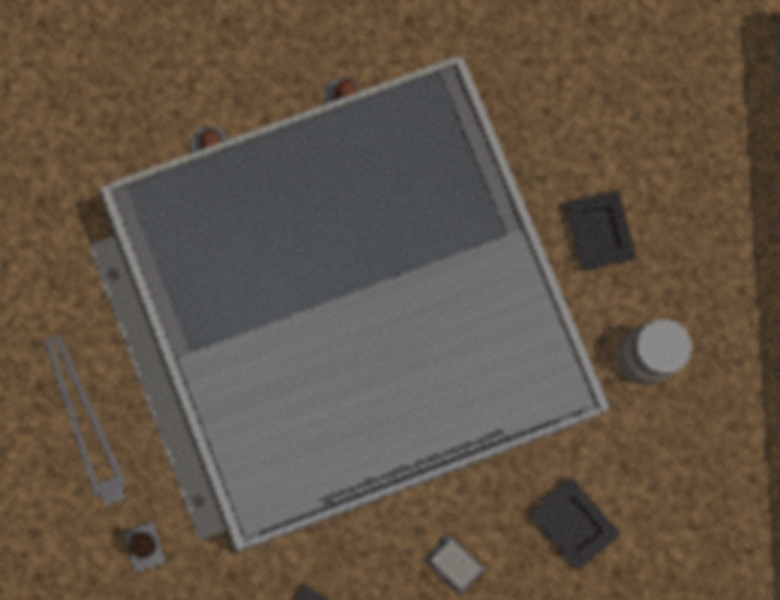

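```bash
python3 - <<'E'
from h import *
uv=np.array([(239,547),(605,407),(105,188),(462,60)])/3+[220,80]
p=onplane("top",uv,.085)[:,:2]; print(p.round(4))
fl,fr,rl,rr=p
print([np.linalg.norm(a).round(4) for a in (fl-fr,rl-rr,rl-fl,rr-fr)])
print([np.arctan2(*(a[::-1])).round(4) for a in (rl-fl,rr-fr)],[np.arctan2(-a[0],a[1]).round(4) for a in (fl-fr,rl-rr)])
print("c",p.mean(0))
# Procrustes
q=np.array([(-.15,.152),(-.15,-.152),(.15,.152),(.15,-.152)])
c=p.mean(0);H=((p-c).T@q); yaw=np.arctan2(H[1,0]-H[0,1],H[0,0]+H[1,1]); print("yaw",yaw)
B=np.array([[np.cos(yaw),-np.sin(yaw)],[np.sin(yaw),np.cos(yaw)]])
print((p-c-q@B.T).round(4))
lip=np.array([(325,502),(504,434)])/3+[220,80]
l=onplane("top",lip,.102)[:,:2]; print("lip in box",((l-c)@B).round(4), l)
for n,u in dict(seam1=(183,352),seam2=(508,235)).items(): print(n,((onplane("top",np.array(u)/3+[220,80],.082)[0,:2]-c)@B).round(4))
np.savez("box.npz",c=c,yaw=yaw)
print(R.from_quat(get_obs()["ee_rot"]).as_matrix().round(3))
# scene check
def w(x,y,z): return np.r_[c+B@[x,y],z]
print(pix("scene",[w(a,b,.085) for a,b in q]).round(1))
E
python3 - <<'E'
import cv2
im=cv2.imread("pics/scene0.png")[190:420,100:380]
cv2.imwrite("pics/scrop.png",cv2.resize(im,None,fx=2.6,fy=2.6,interpolation=cv2.INTER_CUBIC))
E
```

```text
[[ 0.4261 -0.0149]
 [ 0.5301 -0.2944]
 [ 0.7043  0.086 ]
 [ 0.8057 -0.1944]]
[np.float64(0.2983), np.float64(0.2982), np.float64(0.2959), np.float64(0.2932)]
[np.float64(0.348), np.float64(0.3482)] [np.float64(0.3564), np.float64(0.3473)]
c [ 0.61655491 -0.10442645]
yaw 0.34998864368629223
[[ 0.0025 -0.0018]
 [ 0.0024  0.0042]
 [-0.0011 -0.0038]
 [-0.0038  0.0014]]
lip in box [[-0.1398  0.0785]
 [-0.1391 -0.0651]] [[ 0.45830985 -0.07861195]
 [ 0.50817078 -0.21331147]]
seam1 [0.006  0.1369]
seam2 [ 0.0041 -0.1311]
[[-0.    -0.907  0.421]
 [-0.001  0.421  0.907]
 [-1.    -0.    -0.001]]
[[199.1 216.1]
 [149.8 378.7]
 [353.5 233.9]
 [350.5 407.9]]
```

View pics/scrop.png

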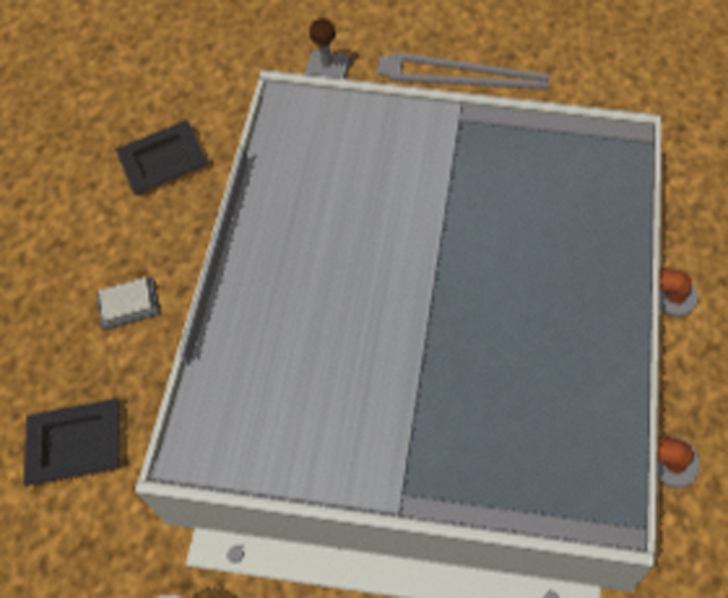

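```bash
python3 - <<'E'
from h import *
from scipy.optimize import least_squares
q=np.array([(-.15,.152,.085),(-.15,-.152,.085),(.15,.152,.085),(.15,-.152,.085)])
t=np.array([(239,547),(605,407),(105,188),(462,60)])/3+[220,80]
s=np.array([(262,75),(140,488),(660,117),(653,553)])/2.6+[100,190]
def f(p):
    P=R.from_euler("z",p[2]).apply(q)+[p[0],p[1],0]
    return np.r_[((pix("top",P)-t)/500).ravel(),((pix("scene",P)-s)/393*.8).ravel()]
r=least_squares(f,[.6166,-.1044,.35]);print(r.x.round(4));print((r.fun.reshape(-1,2)*1000).round(1))
x=r.x; np.savez("box.npz",c=x[:2],yaw=x[2])
Bi=lambda P:(R.from_euler("z",-x[2]).apply(P-np.r_[x[:2],0])).round(4)
for n,z in (("top",.102),):
    print("lip top",Bi(onplane(n,np.array([(325,502),(504,434)])/3+[220,80],z)))
print("lip scene",Bi(onplane("scene",np.array([(252,155),(192,360)])/2.6+[100,190],.102)))
d=np.load("top0.npz");P=cloud("top",d["d"]);b=Bi(P.reshape(-1,3))
m=(abs(b[:,1])<.06)&(b[:,2]>.09)&(b[:,2]<.12)&(abs(b[:,0])<.2);print(m.sum(),np.median(b[m],0))
E
```

```text
[ 0.6176 -0.1022  0.356 ]
[[-2.6  1.9]
 [ 2.2  0.2]
 [-5.6 -0.7]
 [-1.8 -4.4]
 [-2.4 -6.3]
 [-4.4  1.2]
 [ 0.2 -4.6]
 [ 2.3  7. ]]
lip top [[-0.141   0.0776  0.102 ]
 [-0.1412 -0.066   0.102 ]]
lip scene [[-0.1317  0.0667  0.102 ]
 [-0.133  -0.0788  0.102 ]]
79 [-0.1408 -0.0003  0.1014]
```

>>> move_arm:
  motion: "0.031 -0.044 0 0.13; 0.062 -0.089 0 0.26; 0.093 -0.133 0 0.39; 0.125 -0.178 0 0.52; 0.156 -0.222 0 0.65; 0.187 -0.267 0 0.79; 0.188 -0.32 0 0.79; 0.188 -0.38 0 0.79; 0.188 -0.44 0 0.79; 0.189 -0.5 0 0.79"
  grip: 0
  force: 40

```text
clock: 1.35
position: [0.4518, 0.0649, 0.2312]
ee_rot: [-0.58, 0.404, 0.581, 0.404]
ft_force: [1.1, 0.6, 0.1]
grip_width: -0.002
```

>>> move_arm:
  motion: "0.0 -0.06 0 0; 0.001 -0.12 0 0; 0.001 -0.18 0 0; 0.002 -0.23 0 0; 0.002 -0.23 -0.04 0; 0.002 -0.23 -0.08 0; 0.002 -0.23 -0.08 0"

```text
clock: 2.22
position: [0.4523, -0.1628, 0.1491]
ee_rot: [-0.579, 0.405, 0.582, 0.403]
ft_force: [-0.7, 0.8, 0.0]
grip_width: 0.0
```

```bash
python3 - <<'E'
from h import *
o=get_obs(); M=R.from_quat(o["ee_rot"]).as_matrix(); print(M[:,2].round(3),o["position"],o["joint_pos"].round(2))
iw=camera_info("wrist"); im,d=camera("wrist"); cv2.imwrite("pics/w1.png",im[...,::-1])
b=np.load("box.npz"); x=np.r_[b["c"],b["yaw"]]
Bi=lambda P:(R.from_euler("z",-x[2]).apply(P-np.r_[x[:2],0])).round(4)
P=cloud("wrist",d,iw); np.savez("w1.npz",P=P)
print(iw["eye"])
im,d=camera("top"); cv2.imwrite("pics/t1.png",im[...,::-1])
im,d=camera("scene"); cv2.imwrite("pics/s1.png",im[...,::-1])
E
```

```text
[-0.348  0.938  0.002] [ 0.45226216 -0.16275048  0.14912797] [-0.25  0.08  0.52  1.96 -0.04  1.12  2.22]
[ 0.37527812 -0.191778    0.29186167]
```

View pics/w1.png

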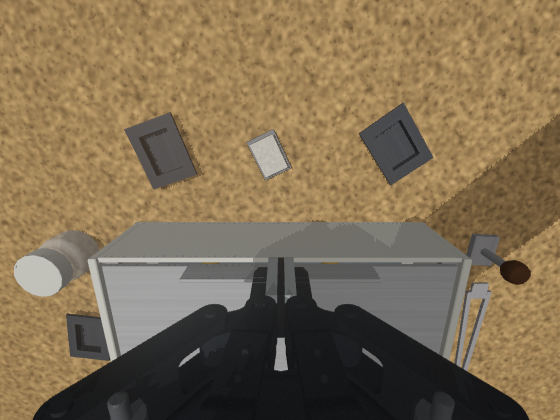

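View pics/s1.png

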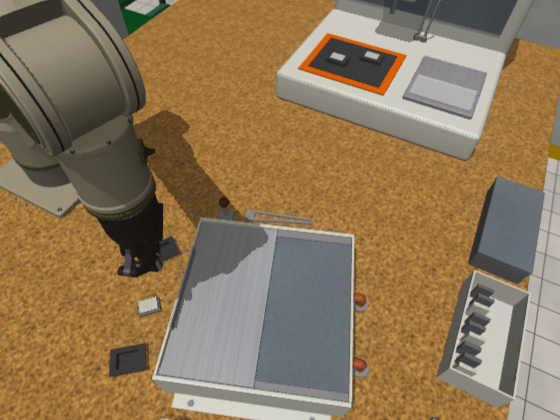

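```bash
python3 - <<'E'
from h import *
b=np.load("box.npz"); x=np.r_[b["c"],b["yaw"]]
Bi=lambda P:(R.from_euler("z",-x[2]).apply(P-np.r_[x[:2],0])).round(4)
print("outer corners",Bi(onplane("wrist",[(92,259),(469,259)],.085)))
print("wall top front edge",Bi(onplane("wrist",[(150,258),(420,258)],.082)))
print("tcp",Bi(get_obs()["position"][None]))
P=Bi(np.load("w1.npz")["P"].reshape(-1,3)).reshape(420,560,3)
for v in (250,256,258,260,262,264,266,270,274,278,282): print(v,P[v,215].round(4),P[v,350].round(4))
E
```

```text
outer corners [[-0.1458 -0.1517  0.085 ]
 [-0.1458  0.1494  0.085 ]]
wall top front edge [[-0.1451 -0.1066  0.082 ]
 [-0.1451  0.1118  0.082 ]]
tcp [[-0.1736 -0.0006  0.1529]]
250 [-0.1511 -0.0539  0.0692] [-0.1507  0.0588  0.0689]
256 [-0.1505 -0.0519  0.079 ] [-0.1503  0.0566  0.079 ]
258 [-0.1497 -0.0515  0.081 ] [-0.1497  0.0561  0.0813]
260 [-0.1481 -0.0516  0.0812] [-0.1475  0.0565  0.0805]
262 [-0.1204 -0.0638  0.0325] [-0.1057  0.0765  0.0055]
264 [-0.1433 -0.0524  0.079 ] [-0.1427  0.0573  0.0783]
266 [-0.1426 -0.052   0.0811] [-0.1429  0.0565  0.0819]
270 [-0.1428 -0.0506  0.0878] [-0.1427  0.0551  0.0881]
274 [-0.1429 -0.0493  0.0942] [-0.1423  0.0539  0.0934]
278 [-0.1429 -0.0481  0.0999] [-0.1422  0.0527  0.099 ]
282 [-0.1404 -0.0479  0.1014] [-0.1405  0.0521  0.1018]
```

>>> move_arm:
  motion: "0 0 -0.03 0; 0 0 -0.059 0; 0 0 -0.059 0; 0.009 0.0035 -0.059 0; 0.019 0.007 -0.059 0; 0.028 0.0105 -0.059 0; 0.028 0.0105 -0.059 0"

```text
clock: 3.25
position: [0.4833, -0.1522, 0.0926]
ee_rot: [0.581, -0.403, -0.58, -0.404]
ft_force: [0.2, -0.3, -0.4]
grip_width: 0.002
```

```bash
cat > see.py <<'E'
import sys
from h import *
n,tag,u0,v0,u1,v1=sys.argv[1],sys.argv[2],*map(int,sys.argv[3:7])
o=get_obs(); b=np.load("box.npz"); x=np.r_[b["c"],b["yaw"]]
print("tcp box",R.from_euler("z",-x[2]).apply(o["position"]-np.r_[x[:2],0]).round(4),o["ft_force"].round(1),o["clock"])
info=camera_info(n); im,d=camera(n); np.savez(f"{tag}.npz",im=im,P=R.from_euler("z",-x[2]).apply((cloud(n,d,info)-np.r_[x[:2],0]).reshape(-1,3)).reshape(420,560,3))
c=im[v0:v1,u0:u1,::-1]; f=min(800/c.shape[1],600/c.shape[0],4)
cv2.imwrite(f"pics/{tag}.png",cv2.resize(c,None,fx=f,fy=f,interpolation=cv2.INTER_CUBIC))
E
python3 see.py scene s2 80 190 380 420
```

```text
tcp box [-1.432e-01 -1.000e-04  9.260e-02] [ 0.2 -0.3 -0.4] 3.25
```

View pics/s2.png

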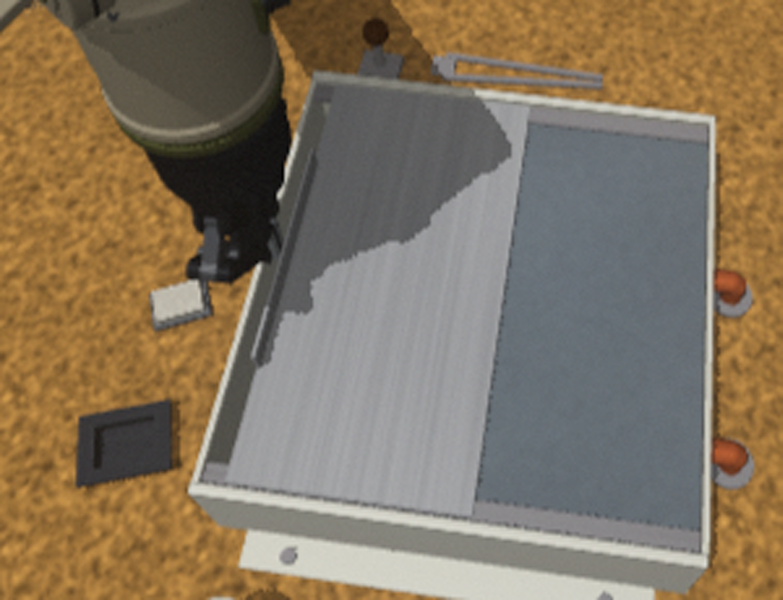

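>>> move_arm:
  motion: "0.014 0.005 0 0; 0.028 0.0105 0 0; 0.042 0.0155 0 0; 0.056 0.021 0 0; 0.07 0.026 0 0; 0.084 0.031 0 0; 0.098 0.0365 0 0; 0.107 0.04 0 0; 0.112 0.0415 0 0; 0.112 0.0415 0 0"

```text
clock: 4.55
position: [0.5949, -0.1107, 0.0924]
ee_rot: [0.581, -0.403, -0.58, -0.404]
ft_force: [-0.2, 0.4, 0.5]
grip_width: -0.002
```

```bash
python3 see.py scene s3 80 190 380 420
```

```text
tcp box [-0.0243 -0.0001  0.0924] [-0.2  0.4  0.5] 4.55
```

View pics/s3.png

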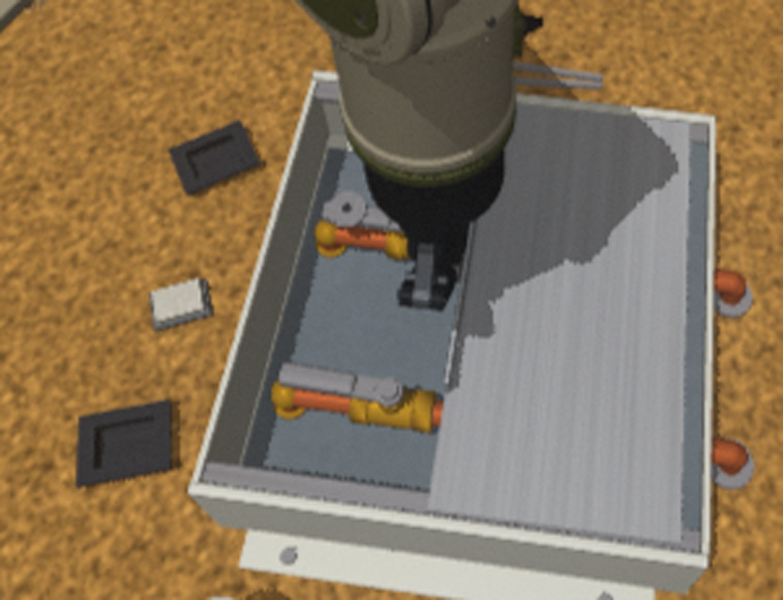

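The tagged valve is the left one; its disc is at crop (347,208). The cover still has a strip of about 15 mm to go, so I'll creep it on.

>>> move_arm:
  motion: "0.004 0.0015 0 0; 0.008 0.003 0 0; 0.011 0.004 0 0; 0.011 0.004 0 0"

```text
clock: 5.1
position: [0.6057, -0.1071, 0.0924]
ee_rot: [0.581, -0.404, -0.58, -0.404]
ft_force: [-0.3, -1.6, 0.6]
grip_width: -0.005
```

>>> move_arm:
  motion: "0.002 0.0007 0 0; 0.002 0.0007 0 0; 0.003 0.001 0 0; 0.003 0.001 0 0"

```text
clock: 5.6
position: [0.6062, -0.1069, 0.0922]
ee_rot: [-0.579, 0.405, 0.582, 0.403]
ft_force: [-14.3, -2.3, 9.1]
grip_width: -0.002
```

>>> move_arm:
  motion: "-0.008 -0.003 0 0; -0.022 -0.008 0 0; -0.022 -0.008 0.05 0; -0.022 -0.008 0.1 0; -0.06 -0.022 0.14 0; -0.1 -0.037 0.16 0; -0.1 -0.037 0.16 0"

```text
clock: 6.48
position: [0.5067, -0.1452, 0.2546]
ee_rot: [0.581, -0.403, -0.579, -0.406]
ft_force: [0.4, 1.0, 0.1]
grip_width: -0.005
```

```bash
python3 see.py wrist w4 0 0 560 420;python3 see.py top t4 220 80 480 310; python3 see.py scene s4 80 190 380 420
```

```text
tcp box [-0.1189 -0.0017  0.2546] [0.4 1.  0.1] 6.475
tcp box [-0.1174 -0.0006  0.2534] [-0.1  0.3 -0.3] 6.525
tcp box [-1.167e-01  1.000e-04  2.525e-01] [-0.5  0.8  0.5] 6.575
```

View pics/w4.png

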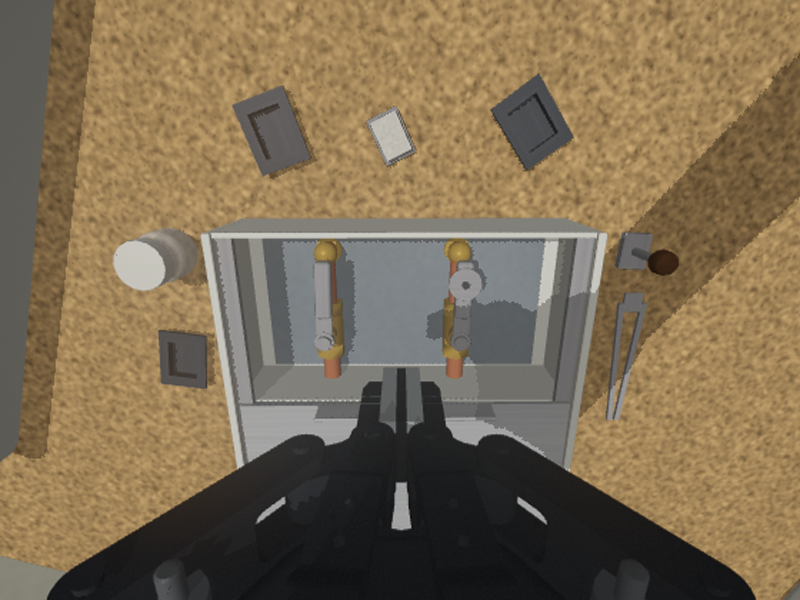

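View pics/s4.png

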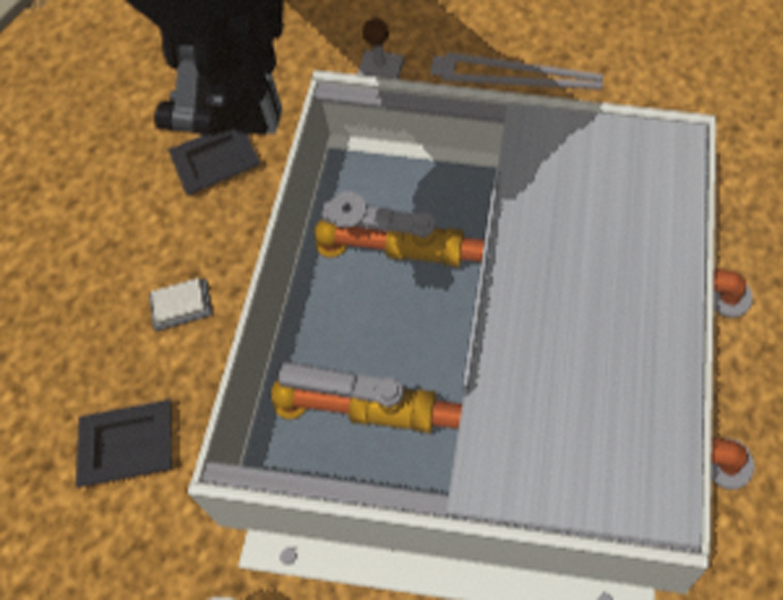

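View pics/t4.png

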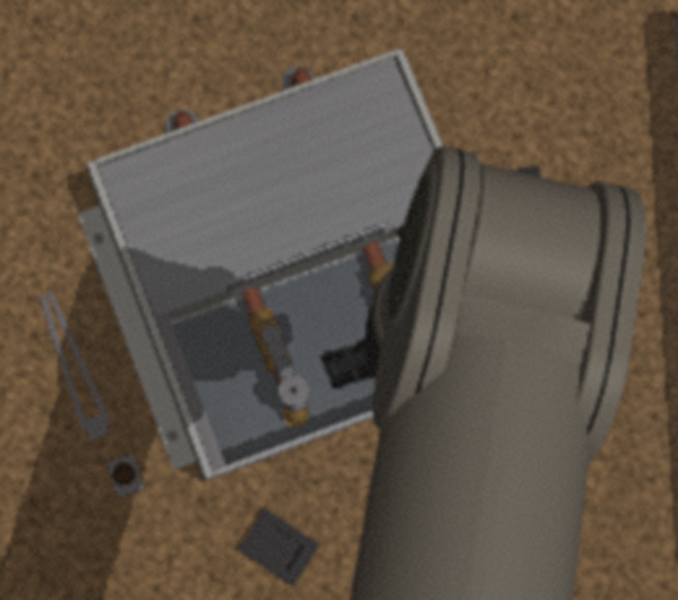

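The cover is back and the bay is open. In the wrist picture (800-wide) the disc is at (464,286), the tagged stem near (460,340) and the plain lever runs along (322,262)–(324,340). I'll locate the disc and lip in box coordinates.

```bash
python3 - <<'E'
from h import *
z=np.load("w4.npz"); P=z["P"]; f=.7
for n,(u,v) in dict(disc=(464,278),disc2=(474,290),grip=(458,312),stem=(460,340),plain_end=(323,270),plain_mid=(323,300),plain_stem=(324,340)).items():
    print(n,np.median(P[int(v*f)-1:int(v*f)+2,int(u*f)-1:int(u*f)+2].reshape(-1,3),0).round(4))
m=(P[...,2]>.059)&(P[...,2]<.071)&(P[...,1]>.0)&(P[...,1]<.12)&(P[...,0]>-.14)&(P[...,0]<-.085)
q=P[m]; print(m.sum(),"disc extents",q.min(0).round(4),q.max(0).round(4),q.mean(0).round(4))
z=np.load("s4.npz");P=z["P"]
m=(P[...,2]>.09)&(P[...,2]<.11)&(abs(P[...,1])<.08)&(P[...,0]>-.05)&(P[...,0]<.05)
q=P[m]; print("lip scene",q.shape,q.min(0).round(4),np.median(q,0).round(4))
E
```

```text
disc [-0.1107  0.0487  0.0643]
disc2 [-0.0997  0.0575  0.0647]
grip [-0.0794  0.0458  0.0611]
stem [-0.055   0.0491  0.0623]
plain_end [-0.1166 -0.0659  0.0618]
plain_mid [-0.0903 -0.0677  0.0615]
plain_stem [-0.0556 -0.0698  0.0626]
511 disc extents [-0.1227  0.0373  0.0591] [-0.0851  0.0646  0.067 ] [-0.1051  0.0505  0.0639]
lip scene (185, 3) [-0.002  -0.0753  0.0904] [ 1.000e-04 -8.900e-03  1.006e-01]
```

>>> move_arm:
  motion: "0.0085 0.014 -0.05 0; 0.0085 0.014 -0.1 0; 0.0085 0.014 -0.15 0; 0.0085 0.014 -0.175 0; 0.0085 0.014 -0.175 0"

```text
clock: 7.25
position: [0.5153, -0.1284, 0.0748]
ee_rot: [-0.579, 0.405, 0.582, 0.402]
ft_force: [0.9, 0.0, 1.9]
grip_width: 0.001
```

```bash
python3 see.py scene s5 80 190 380 420; python3 see.py wrist w5 0 0 560 420
```

```text
tcp box [-0.1049  0.0111  0.0748] [0.9 0.  1.9] 7.25
tcp box [-0.104   0.0103  0.0765] [1.  0.7 0.3] 7.3
```

View pics/w5.png

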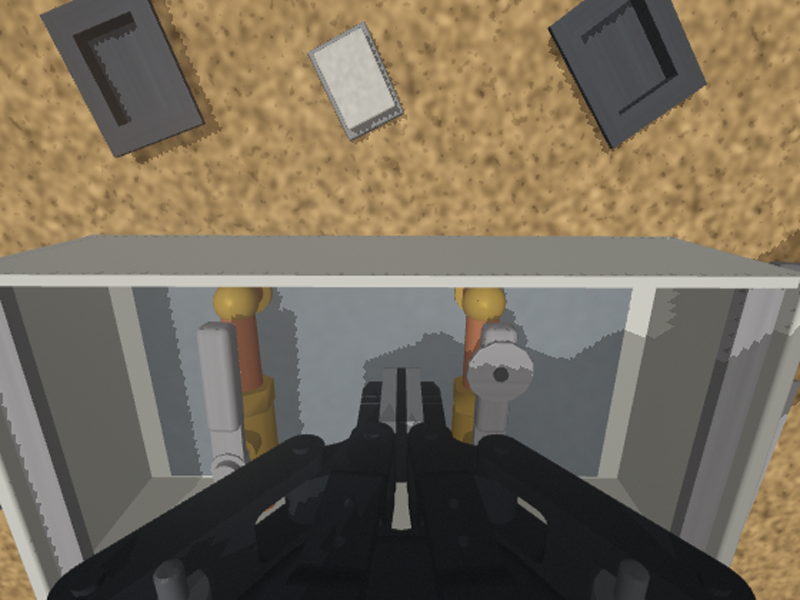

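View pics/s5.png

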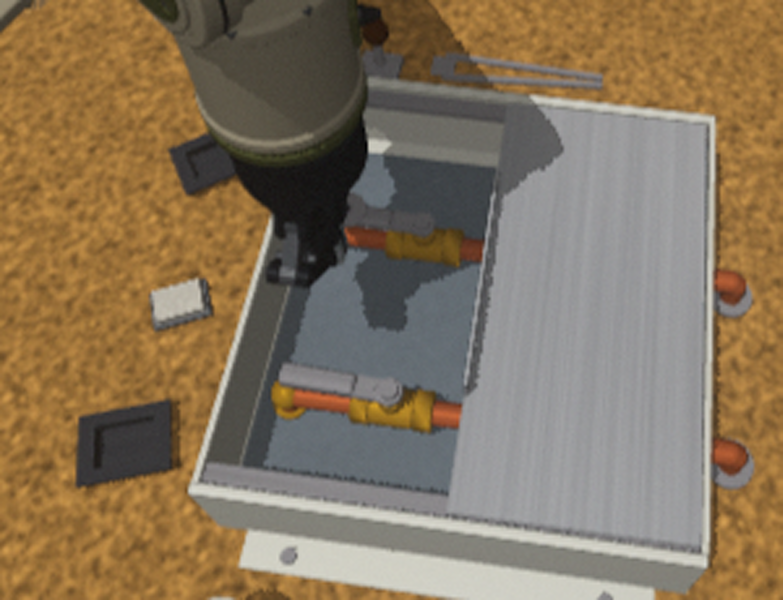

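```bash
python3 - <<'E'
from h import *
P=np.load("w5.npz")["P"]; t=np.array([-.104,.0103,.0765])
for (u,v) in [(402,372),(436,390),(436,410),(440,432),(420,440),(495,440),(515,450),(470,445)]:
    print((u,v),((P[int(v*.7),int(u*.7)]-t)*1000).round(0))
Q=(P-t)[250:420].reshape(-1,3); Q=Q[(abs(Q[:,0])<.06)&(abs(Q[:,1])<.12)]
for a in range(0,90,8):
    s=Q[(Q[:,2]>a/1e3)&(Q[:,2]<(a+8)/1e3)&(Q[:,1]>0)]
    if len(s): print(a,len(s),(np.percentile(s[:,1],[50,97,100])*1e3).round(0))
# arc poses: world deltas from here (commanded approx at current)
b=np.load("box.npz");yaw=float(b["yaw"]); c0=np.array([-.104,.0103]); st=np.array([-.050,.050])
Rb=R.from_euler("z",yaw).as_matrix()[:2,:2]
for th in np.linspace(0,1.6,11):
    p=st+.054*np.array([-np.cos(th),np.sin(th)])+.0285*np.array([-np.sin(th),-np.cos(th)])
    print(th.round(2),p.round(4),(Rb@(p-c0)).round(4))
E
```

```text
(402, 372) [-11.   0.   7.]
(436, 390) [-7. 12. 13.]
(436, 410) [-7. 11. 25.]
(440, 432) [-12.  11.  44.]
(420, 440) [-12.   5.  48.]
(495, 440) [-14.  24.  50.]
(515, 450) [-12.  29.  52.]
(470, 445) [-7. 19. 43.]
0 70 [  5.  12. 120.]
8 204 [ 6. 13. 13.]
16 252 [ 7. 13. 13.]
24 282 [ 6. 13. 13.]
32 351 [ 1. 11. 16.]
40 717 [ 9. 28. 31.]
48 1907 [22. 35. 38.]
56 2284 [28. 40. 44.]
64 2721 [33. 47. 51.]
72 4079 [38. 53. 57.]
80 5034 [40. 58. 62.]
88 2357 [15. 59. 61.]
0.0 [-0.104   0.0215] [-0.0039  0.0105]
0.16 [-0.1079  0.0305] [-0.0106  0.0176]
0.32 [-0.1102  0.0399] [-0.0162  0.0256]
0.48 [-0.1111  0.0497] [-0.0203  0.0344]
0.64 [-0.1103  0.0594] [-0.023   0.0438]
0.8 [-0.1081  0.0689] [-0.0242  0.0535]
0.96 [-0.1043  0.0779] [-0.0239  0.0632]
1.12 [-0.0992  0.0862] [-0.0219  0.0728]
1.28 [-0.0928  0.0936] [-0.0185  0.0819]
1.44 [-0.0853  0.0998] [-0.0137  0.0904]
1.6 [-0.0769  0.1048] [-0.0075  0.098 ]
```

>>> move_arm:
  motion: "0 0 -0.015 0; 0 0 -0.028 0; 0 0 -0.028 0; -0.004 0.0105 -0.028 0; -0.0105 0.0175 -0.028 -0.16; -0.016 0.0255 -0.028 -0.32; -0.0205 0.0345 -0.028 -0.48; -0.023 0.044 -0.028 -0.64; -0.023 0.044 -0.028 -0.64"

```text
clock: 8.48
position: [0.4938, -0.0844, 0.0497]
ee_rot: [-0.425, 0.565, 0.424, 0.566]
ft_force: [-0.0, 0.1, 0.0]
grip_width: 0.001
```

```bash
python3 see.py scene s6 80 190 380 420; python3 see.py wrist w6 0 0 560 420
```

```text
tcp box [-0.1098  0.0598  0.0497] [-0.   0.1  0. ] 8.475
tcp box [-0.1098  0.0597  0.0497] [-1.2  0.4  0.6] 8.525
```

View pics/w6.png

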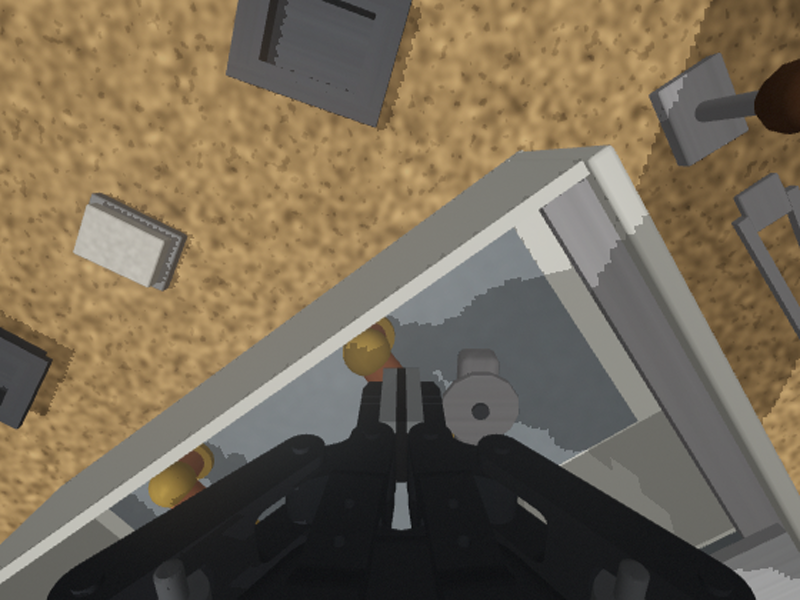

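View pics/s6.png

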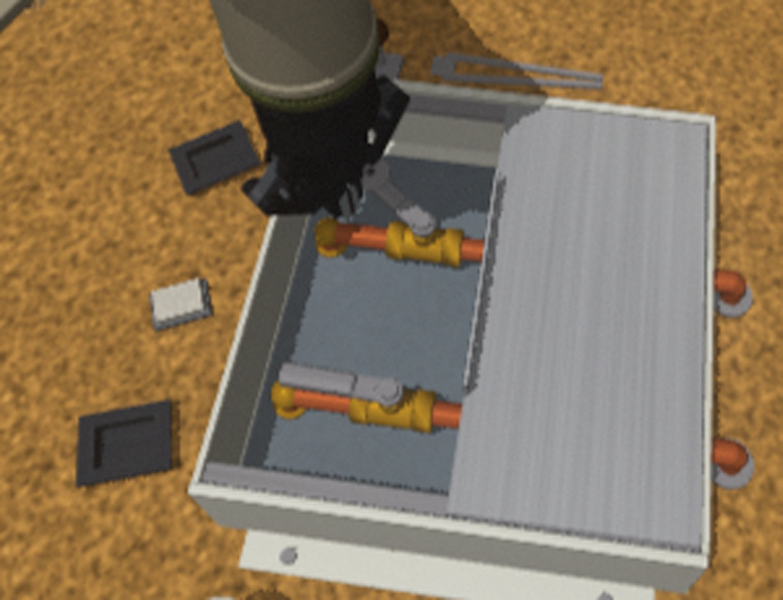

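>>> move_arm:
  motion: "-0.001 0.0095 0 -0.16; -0.001 0.0195 0 -0.32; 0.001 0.029 0 -0.48; 0.0045 0.038 0 -0.64; 0.0095 0.0465 0 -0.8; 0.0095 0.0465 0 -0.8"

```text
clock: 9.32
position: [0.5033, -0.0383, 0.0493]
ee_rot: [-0.171, 0.686, 0.172, 0.686]
ft_force: [0.4, 0.5, 0.2]
grip_width: 0.001
```

```bash
python3 see.py wrist w7 0 0 560 420
```

```text
tcp box [-0.0848  0.0997  0.0493] [0.4 0.5 0.2] 9.325
```

View pics/w7.png

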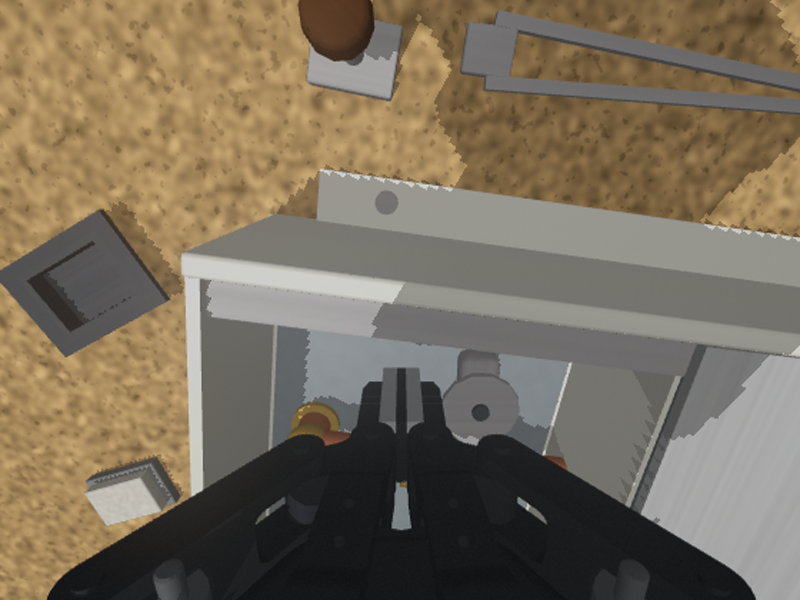

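>>> move_arm:
  motion: "0.002 0.003 0 -0.05; 0.004 0.0055 0 -0.1; 0.006 0.0075 0 -0.13; 0.006 0.0075 0 -0.13"

```text
clock: 9.88
position: [0.5089, -0.0318, 0.0492]
ee_rot: [-0.126, 0.696, 0.126, 0.696]
ft_force: [-3.6, -2.7, 2.1]
grip_width: -0.001
```

>>> move_arm:
  motion: "0.001 0.0003 0 0; 0.002 0.0007 0 0; 0.002 0.0007 0 0"

```text
clock: 10.25
position: [0.5093, -0.0317, 0.049]
ee_rot: [-0.126, 0.697, 0.126, 0.694]
ft_force: [-10.6, -4.6, 7.7]
grip_width: 0.001
```

The force climbed to about 11 N with no further travel, so the handle is on its stop. I'll back off, rise clear and check.

>>> move_arm:
  motion: "-0.006 -0.002 0 0; -0.017 -0.006 0 0; -0.017 -0.006 0.05 0; -0.017 -0.006 0.1 0; -0.05 0.03 0.15 0; -0.09 0.08 0.19 0; -0.13 0.13 0.2 0; -0.13 0.18 0.2 0; -0.13 0.18 0.2 0"

```text
clock: 11.38
position: [0.3797, 0.1532, 0.2498]
ee_rot: [-0.127, 0.695, 0.128, 0.696]
ft_force: [0.5, -1.7, 0.5]
grip_width: 0.0
```

```bash
python3 see.py top t8 220 80 480 310; python3 see.py scene s8 80 190 380 420
python3 - <<'E'
from h import *
P=np.load("t8.npz")["P"]
m=(P[...,2]>.055)&(P[...,2]<.072)&(P[...,1]>0)&(P[...,1]<.128)&(P[...,0]>-.12)&(P[...,0]<-.02)
q=P[m]; print("handle",len(q),q.min(0).round(4),q.max(0).round(4)); far=q[q[:,1]>.07]; n=q[q[:,1]<.06]
print("mean far",far.mean(0).round(4))
s=np.load("s8.npz")["P"]
m=(s[...,2]>.055)&(s[...,2]<.072)&(s[...,1]>.03)&(s[...,1]<.128)&(s[...,0]>-.12)&(s[...,0]<-.02)
q=s[m]; print("scene handle",len(q),q[q[:,1]>.085].mean(0).round(4),q[q[:,1]<.06].mean(0).round(4))
for PP,nm in((P,"top"),(s,"scene")):
    m=(PP[...,2]>.09)&(PP[...,2]<.11)&(abs(PP[...,1])<.07)&(abs(PP[...,0])<.05); print("lip",nm,np.median(PP[m],0).round(4))
E
```

```text
tcp box [-0.1339  0.3223  0.2498] [ 0.5 -1.7  0.5] 11.375
tcp box [-0.1338  0.3205  0.2495] [-0.4  0.1 -1.1] 11.425
handle 240 [-0.0628  0.0402  0.0551] [-0.0368  0.12    0.0693]
mean far [-0.0498  0.0974  0.0634]
scene handle 345 [-0.05    0.1005  0.0634] [-0.05    0.0484  0.0592]
lip top [-0.0003  0.0001  0.0999]
lip scene [ 1.000e-04 -6.400e-03  1.003e-01]
```

View pics/t8.png

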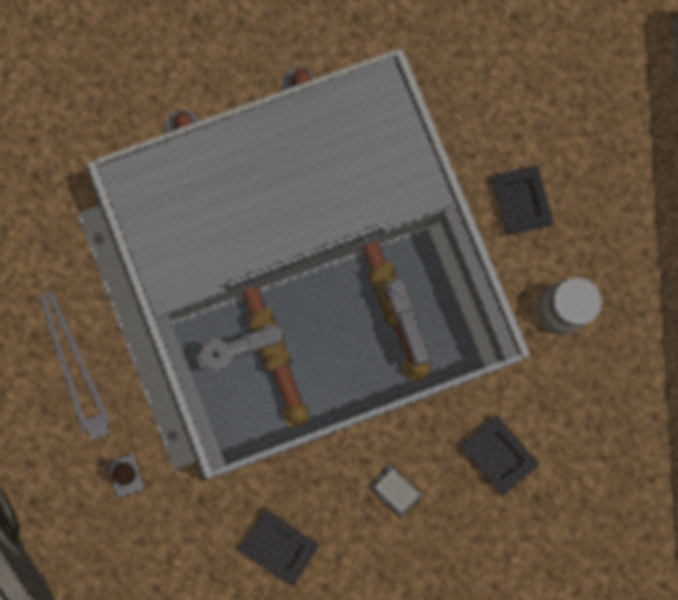

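View pics/s8.png

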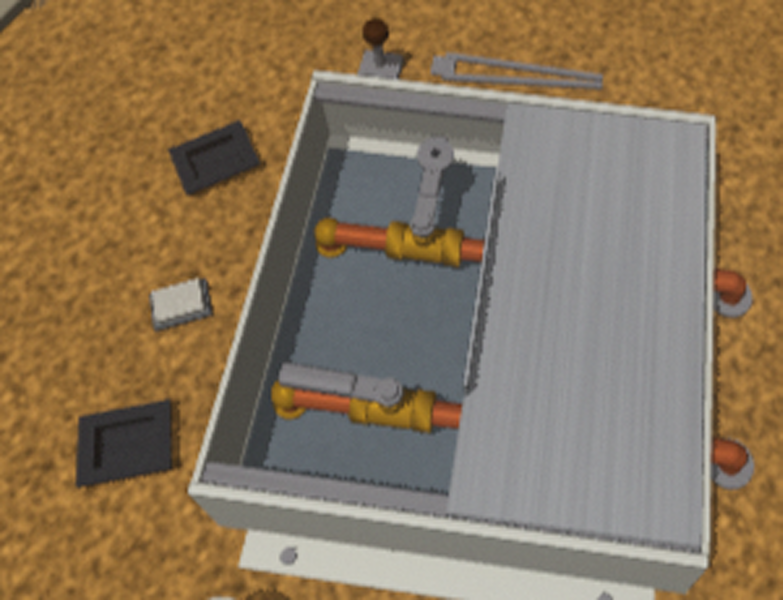

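Both views show the tagged handle exactly across its pipe, pointing to the box's left, with its far end and stem both at box x −50 mm. The plain handle is still along its pipe, the cover lip is at box x 0 (fully back), and the bystanders are unmoved.

```bash
python3 -c "
from workcell import *
print(get_obs()['ft_force'].round(1)); print(hand_in())"
```

```text
[ 0.3 -0.4 -0.4]
the job is handed in; nothing more can be done
None
```

The coolant is off: the cover is back against the box's rear wall, the tagged valve is shut against its stop, and the job is handed in. It took about 11.4 s of the 48 s allowed, and `hand_in` gives no verdict.

**What I did:** I pushed the cover back by its lip with the closed fingers until it met the rear wall at about 14 N. The tagged valve turned out to be the left one. I swung its handle a quarter turn clockwise along its arc until it met its stop at about 11 N, then drew the arm clear.

**Last checks, from the top and scene cameras:**
- **Cover:** the lip is at box x of about 0 mm, so the cover is fully back.
- **Tagged handle:** it points straight to the box's left, with its end and its stem both at box x of about -50 mm. That puts it at the stop within about 1–2 degrees.
- **Plain handle:** it still lies along its pipe, open.
- **Bystanders:** they look unmoved in the pictures; I did not measure their positions.
- **Arm:** it stands clear, and the wrist force is about 0.

One thing disagreed. The box corners I picked by hand in the two views were up to about 5 mm apart. The wrist camera's depth readings then matched the fitted box pose to about 1 mm, and I worked from that. No check failed.

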